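Put the balance bike's side stand down and hold the bike upright

ROBOT

A 6-joint arm with a two-finger parallel gripper is mounted at the origin on the work surface. World frame = base frame: x ahead of the robot, y to its left, z up, the work surface at z = 0. Lengths are in m, angles in rad, forces in N, time in s.
With the tool pointing down it reaches from about 0.25 to 0.775 m from the base axis. Payload 4 kg.
Tool frame: the origin (TCP) lies between the finger pads; the fingertips stand 14 mm ahead of it and the grasp point (between the pads) lies 5 mm behind it; z points along the fingers, y is the direction in which the jaws open and shut (so a half turn about z gives the same grasp; the last joint's range is limited). The gripper opens to 94 mm and grips with 3 to 60 N. Pads are 16 mm wide; open, the fingers measure 119 mm over their backs; the gripper's body (75 mm by 177 mm) begins 78 mm behind the grasp point.
Start: joints at [-1.272, 0.087, 1.371, -0, 1.684, -0.103], TCP at [0.215, -0.506, 0.22] pointing down, gripper open.
Joint ranges: [-3.1, 3.1], [-0.76, 2.03], [0.27, 2.55], [-1.08, 4.22], [0.17, 2.65], [-2.57, 2.57]. Speed limits (rad/s): [2.79, 2.79, 3.14, 3.14, 3.14, 3.14].

INTERFACE

Orientations are given as [roll, pitch, yaw] about the fixed x, y, z axes, in that order (R = Rz(yaw) Ry(pitch) Rx(roll)).
In Python, from bench import robot, cams, spotter gives the robot as it stands.
- The arm moves only by the shell command python3 -m inch 'ROWS'. ROWS is JSON, a list of rows, each an object of numbers: "grip": the opening, from 0 (shut) to 1 (fully open); "dx", "dy", "dz": the shift along the tool's x, y, z in units of 25 mm (1.0 is 25 mm); "rx", "ry", "rz": the turn, a rotation vector about the tool's x, y, z in units of 5 degrees (1.0 is 5 degrees). A call has 1 to 12 rows; each row shifts and turns the pose as measured when the row begins, along the tool's axes as they then stand; what a row does not reach is not made up. A row lasts 1/8 s, in which the tool goes at most 62.5 mm and 10.7 degrees, less where a joint would pass 70% of its speed; a pose out of reach is approached as far as the arm can. A call is refused whole if a number of a shift passes 1 or a number of a turn 1, either way. A call with a gripper value outside its range is refused whole. The fingers move at their own pace and stop on an object; the grip force is fixed at half the most. Time passes only in rows, so rows that do not move let the fingers close. It gives the time, the measured TCP pose, the force and the opening at its end, in the units of the state.
- robot.get_obs(): the state, without advancing time (a new reading comes with each control period).
- cams.snapshot(name): name is "scene" or "top" or "wrist"; returns a dict with "frame" (480x640x3 uint8, red, green, blue), "intrinsics" (3x3 intrinsics, pixels), "eye" and "orientation" of the camera in the world. Camera axes: x right, y up, looking along -z (the intrinsics and any distortion apply to the point x, -y, -z); pixel columns grow to the right and rows downward; lengths in m; the calibration is good to about 2 mm. The wrist camera is an equidistant fisheye: a pixel r from the principal point sees the ray r / f radians off the axis. A picture is of the moment at which its call begins. There is no depth.
- robot.close_job(): hands the job in, once; it reports no verdict.
Trained networks look in a picture, given as the dict that the camera call returned (one of the last four; its "shot" number tells which), for a name from the list of things; names that differ only in an ending like _2 or _b are one class to them, and where a whole thing is asked for, a point or a joint stands for the part that bears it (a point fixed in the world has none). Each returns a list of dicts, best first, with "score" (0 to 1); they miss things now and then, are a little off and sometimes report something else, mostly with a low value. They report only what shows in the picture. A call takes as long as a camera call.
- spotter.regions_of(picture, query): "pixels" (480x640 bool, what is visible of it) and "extent" ([left, top, right, bottom] in pixels, round what is visible of it).
- spotter.place_of(picture, query): "pixel" ([column, row] in pixels: a listed point, or the origin of a listed thing).
The state is a dict: "time": time; "joint_positions": joint angles; "qvel": joint speeds; "joint_torque": joint torques, N m; "tool_pos": TCP position; "ee_rot": TCP orientation; "wrist_force": force on the tool from outside, world axes, zero at the start; "wrist_torque": the same for the moment, N m; "width": finger opening in m.
Only numpy, scipy, OpenCV 4.12 (cv2) and the standard library are available. Lean on these libraries where they do the work, as an engineer would, in place of code of your own. Each camera call takes 0.05 s, during which the arm holds its last target.

TASK

The little wooden balance bike is leaning against the teal tool case with its side stand folded up. First flip the stand down until it snaps over centre and stays fully down; then take hold of the bike, bring it upright off the case and keep holding it upright on both wheels, with the stand's foot clear of the bench, so that I can fit the handlebar. Finish while you are still holding it, and leave the other things on the bench and the case as they are.

Things in the scene. Friction and masses are not known exactly. Their poses are not given: they have to be found in the camera images.
- bike_grip (a point): place to hold: centre of the free stretch of the bike's birch main beam between saddle and head tube. Beam flat-sided, 32 mm thick across x, 45 mm high, top 22 mm above this point, free 50 mm both ways along y; black saddle behind (top 55 mm above this point), aluminium head collar in front (top 50 mm above). Axes: x across, away from the stand side; y to the front wheel; z up the frame
- rear_hub (a point): centre of the rear wheel, in the frame, 235 mm behind and 138 mm below bike_grip; 100 mm above the bench when the bike stands upright
- front_hub (a point): centre of the front wheel, 125 mm ahead of and 138 mm below bike_grip; 100 mm above the bench when upright
- stand_pivot (a point): pivot of the aluminium side stand on the left rear stay, beside the rear wheel, on the side away from the case; the stand swings about the bike's x axis. Axes as bike_grip
- stand_foot (a point): centre of the black rubber ball foot (22 mm across) on the stand's 12 mm round leg; 106 mm from the pivot seen from the side, 48 mm further out from the bike. Folded, the leg points straight back and 8 degrees up; down, it points down and 8 degrees forwards: with the bike upright the ball then hangs 12 mm clear of the bench
- kickstand (a joint): angle of the side stand: 0 folded back, 1.85 fully down at its stop. An extension spring beside the pivot pulls it away from mid-travel (0.92), about 0.19 N m at the ends: it springs back to 0 before that and snaps down to 1.85 beyond it. Pressing the folded foot down from above swings it
- bike: wooden balance bike, loose, about 0.9 kg, 560 mm long, 200 mm wheels that turn stiffly. Origin on the line on which the tyres stand, midway between the wheels; it tips about this line (bike_grip is 238 mm up z and 55 mm forwards along y). z is vertical when upright; it starts leaning about 15 degrees towards +x on the case
- tool_case: teal tool case, fixed; 290 mm deep (x) by 400 mm wide (y) by 165 mm high; origin centre of its underside; the bike's rear stay and fork lean on the top edge of its -x side
- handlebar: loose handlebar with orange grips, 370 mm wide, lying on the bench; leave it
- mallet: loose wooden mallet, 300 mm long; leave it
- glue: white glue bottle, 64 mm across, 190 mm high; leave it
- oil_tin: tin of oil, 86 mm across, 110 mm high; leave it
- sanding_block: cork sanding block, 70 x 120 x 32 mm; leave it
- hex_driver: T-handle hex driver, red 90 mm handle, 160 mm long, lying before the bike; leave it
- screw_pot: yellow pot, 68 mm across, 50 mm high, on the tool case; leave it

How it is judged:
By the outcome, as a careful person would: the job done as asked, in the order asked, and still so for the second after the job is handed in, while the arm keeps its last pose, push and grip.
It also fails if it takes over 48 s, if anything falls off the work surface, if the arm or the gripper's body presses on something with over 40 N, if the wrist force passes 120 N, or if a joint passes its speed limit or range.

## Working session

There is one attempt and no reset: what is moved stays moved. The work goes in short steps, Python scripts to look and compute and a shell command to move; the robot and the scene stay as the last step left them, time stands still between calls to the robot, and variables do not carry over. Pictures are saved under pics/ and viewed, and the job is handed in when it is done.

```bash
mkdir -p pics; ls; cat > h.py <<'E'
import numpy as np, cv2
from bench import robot, cams, spotter
from scipy.spatial.transform import Rotation as R
def snap(n,save=None):
    p=cams.snapshot(n)
    if save: cv2.imwrite('pics/'+save,cv2.cvtColor(p['frame'],cv2.COLOR_RGB2BGR))
    return p
def rot(p):
    o=np.array(p['orientation'],float)
    return o if o.shape==(3,3) else R.from_euler('xyz',o).as_matrix() if o.size==3 else R.from_quat(o).as_matrix()
def ray(p,px,fish=False):
    K=np.array(p['intrinsics']);u=(px[0]-K[0,2])/K[0,0];v=(px[1]-K[1,2])/K[1,1]
    if fish:
        r=np.hypot(u,v);s=np.sin(r)/max(r,1e-9);d=np.array([u*s,-v*s,-np.cos(r)])
    else: d=np.array([u,-v,-1.])
    d=rot(p)@d
    return np.array(p['eye']),d/np.linalg.norm(d)
def tri(rs):
    A=np.zeros((3,3));b=np.zeros(3)
    for o,d in rs:
        M=np.eye(3)-np.outer(d,d);A+=M;b+=M@o
    x=np.linalg.solve(A,b)
    return x,[np.linalg.norm((np.eye(3)-np.outer(d,d))@(x-o)) for o,d in rs]
def proj(p,X):
    K=np.array(p['intrinsics']);c=rot(p).T@(np.array(X)-p['eye'])
    return K[0,0]*c[0]/-c[2]+K[0,2],K[1,1]*-c[1]/-c[2]+K[1,2]
E
python3 - <<'E'
from h import *
s=snap('scene','s0.png');t=snap('top','t0.png')
for p in (s,t): print(p['intrinsics'],p['eye'],p['orientation'])
for q in ['bike_grip','rear_hub','front_hub','stand_pivot','stand_foot','bike','tool_case','kickstand']:
    a=spotter.place_of(s,q)[:2];b=spotter.place_of(t,q)[:2]
    print(q,[(x['pixel'],round(x['score'],2)) for x in a],[(x['pixel'],round(x['score'],2)) for x in b])
    if a and b: print('   ',tri([ray(s,a[0]['pixel']),ray(t,b[0]['pixel'])]))
print(robot.get_obs())
E
```

```text
pics
[[449.35396575   0.         325.22353825]
 [  0.         449.35396575 242.56884764]
 [  0.           0.           1.        ]] [0.56537038 0.67855163 1.07703848] [0.63652996 0.01585322 3.09983051]
[[517.24878516   0.         321.94095026]
 [  0.         517.24878516 237.99290545]
 [  0.           0.           1.        ]] [ 2.88849869e-01 -1.24939633e-03  1.53138266e+00] [ 0.196193   -0.003759   -1.56023767]
bike_grip [([308.5, 251.1], 0.72), ([357.9, 140.3], 0.52)] [([293.8, 220.2], 0.65)]
    (array([0.59365385, 0.07034466, 0.22441306]), [np.float64(0.0012206979181953873), np.float64(0.0012206979181951232)])
rear_hub [([318.0, 210.3], 0.68), ([360.3, 136.5], 0.17)] [([377.9, 240.0], 0.81)]
    (array([ 0.56805146, -0.16121625,  0.0986748 ]), [np.float64(0.0016219236780097843), np.float64(0.0016219236780096976)])
front_hub [([327.8, 325.8], 0.85)] [([248.5, 241.5], 0.74), ([463.2, 211.8], 0.37)]
    (array([0.55753387, 0.20332576, 0.10377334]), [np.float64(0.0028060090390619984), np.float64(0.002806009039062184)])
stand_pivot [([327.3, 204.4], 0.94), ([253.0, 234.0], 0.38)] [([371.1, 249.4], 0.61), ([377.6, 241.4], 0.56)]
    (array([ 0.53723257, -0.13842374,  0.14606809]), [np.float64(0.0031803977833742524), np.float64(0.0031803977833744263)])
stand_foot [([338.6, 171.4], 0.65), ([329.5, 282.6], 0.52)] [([413.1, 259.3], 0.48)]
    (array([ 0.50404766, -0.24757448,  0.16428325]), [np.float64(0.001238097513515114), np.float64(0.0012380975135154616)])
bike [([331.3, 282.0], 0.56)] []
tool_case [] [([417.9, 328.1], 0.74)]Traceback (most recent call last):
  File "<stdin>", line 5, in <module>
ValueError: it knows: bike, bike_grip, front_hub, glue, handlebar, hex_driver, mallet, oil_tin, rear_hub, sanding_block, screw_pot, stand_foot, stand_pivot, tool_case
```

View pics/s0.png

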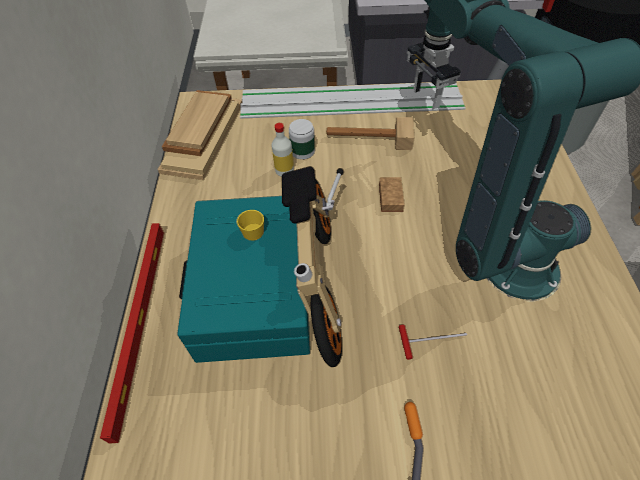

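View pics/t0.png

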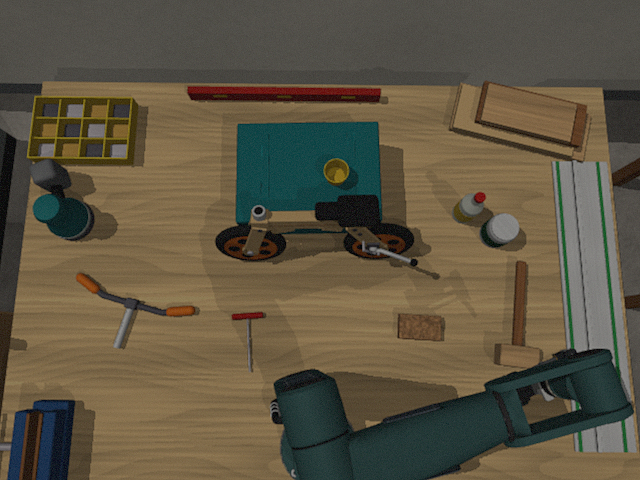

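```bash
python3 -c "
from h import *
print(robot.get_obs())"
```

```text
{'time': 0.8, 'joint_positions': array([-1.27208213e+00,  8.72051755e-02,  1.37068271e+00,  1.49862678e-05,
        1.68359418e+00, -1.03110436e-01]), 'qvel': array([ 0.0001588 ,  0.00127652,  0.00052699,  0.00066168, -0.0005066 ,
        0.00175674]), 'joint_torque': array([ 5.50468285e-04, -3.39989877e+01, -3.02574813e+01,  7.17268861e-02,
        2.35314440e-02, -2.88772654e-06]), 'tool_pos': array([ 0.21510701, -0.50621946,  0.21951183]), 'ee_rot': array([ 3.14148113e+00, -3.42978175e-06,  4.01826326e-01]), 'wrist_force': array([-0.03807014, -0.27317094,  0.60813628]), 'wrist_torque': array([-0.04529735, -0.02477119, -0.00395532]), 'width': 0.09420041463454018}
```

```bash
cat > fit.py <<'E'
from h import *
from scipy.optimize import least_squares
P={'bike_grip':(0,.055,.238),'rear_hub':(0,-.18,.1),'front_hub':(0,.18,.1)}
def T(v,X):  # x,y,yaw,lean
    return np.array([v[0],v[1],0])+R.from_euler('zy',[v[2],v[3]]).apply(X)
def fit(views,x0=(.537,.02,.03,.26)):
    ob=[]
    for p in views:
        for q in P:
            for a in spotter.place_of(p,q)[:2]: 
                if a['score']>.4: ob.append((p,q,a['pixel'],a['score']))
    f=lambda v:np.ravel([np.subtract(proj(p,T(v,P[q])),px) for p,q,px,s in ob])
    r=least_squares(f,x0,loss='soft_l1',f_scale=2)
    for o,e in zip(ob,f(r.x).reshape(-1,2)): print(o[1],o[3].__round__(2),e.round(1))
    return r.x
def circ(p,X,c,img): 
    u=proj(p,X);cv2.circle(img,(int(u[0]),int(u[1])),2,c,-1)
E
python3 - <<'E'
from fit import *
s=snap('scene');t=snap('top')
v=fit([s,t]);print('v',v,np.degrees(v[2:]))
for q in P: print(q,T(v,P[q]).round(4))
a=spotter.place_of(s,'stand_pivot')[0]['pixel'];bb=spotter.place_of(t,'stand_pivot')[:2]
inv=lambda X:R.from_euler('zy',v[2:]).inv().apply(X-np.array([v[0],v[1],0]))
for b in bb:
  x,e=tri([ray(s,a),ray(t,b['pixel'])]);print('pivot',x,e,inv(x))
a=spotter.place_of(s,'stand_foot')[0]['pixel'];b=spotter.place_of(t,'stand_foot')[0]['pixel']
x,e=tri([ray(s,a),ray(t,b)]);print('foot',a,b,x,e,inv(x))
for q in ['glue','oil_tin','sanding_block','mallet','tool_case','screw_pot']:
    a=spotter.place_of(s,q)[:1];b=spotter.place_of(t,q)[:1]
    if a and b: print(q,tri([ray(s,a[0]['pixel']),ray(t,b[0]['pixel'])])[0].round(3))
for n,p in (('s',s),('t',t)):
    im=p['frame'][...,::-1].copy()
    for q in P: circ(p,T(v,P[q]),(0,255,0),im)
    circ(p,x,(0,0,255),im)
    u=proj(p,T(v,(0,-.05,.15)));u=[int(min(max(u[0],80),560)),int(min(max(u[1],75),400))]
    cv2.imwrite(f'pics/{n}1.png',cv2.resize(im[u[1]-75:u[1]+95,u[0]-80:u[0]+110],None,fx=4,fy=3.5*0+3.5))
E
```

```text
bike_grip 0.92 [3.4 0. ]
rear_hub 0.56 [0.1 0.8]
front_hub 0.73 [-2.5 -1.5]
bike_grip 0.58 [ 45.4 -94.4]
rear_hub 0.84 [-0.4  0.1]
front_hub 0.64 [-0.6 -0.3]
front_hub 0.58 [-209.8   26.7]
v [0.54931832 0.02289346 0.00406872 0.14424556] [0.23312043 8.26466157]
bike_grip [0.5833 0.0779 0.2356]
rear_hub [ 0.5644 -0.1571  0.0989]
front_hub [0.563  0.2029 0.0991]
pivot [ 0.54345491 -0.14202703  0.14103575] [np.float64(0.002357155081930578), np.float64(0.0023571550819305527)] [-0.02674662 -0.16481303  0.13872821]
foot [341.4, 173.4] [411.4, 259.6] [ 0.49984412 -0.24212734  0.16296894] [np.float64(0.004883282127370006), np.float64(0.004883282127370053)] [-0.0734642  -0.26472409  0.15416474]
glue [ 0.681 -0.427 -0.002]
oil_tin [ 0.62  -0.522 -0.011]
sanding_block [ 0.328 -0.295 -0.013]
mallet [ 0.407 -0.577 -0.002]
screw_pot [ 0.744 -0.047  0.158]
```

```bash
cat >> fit.py <<'E'
def fit(views,x0=(.537,.02,.03,.26),gate=25,verbose=True,lean0=None):
    ob=[]
    for p in views:
        for q in P:
            for a in spotter.place_of(p,q)[:3]:
                if np.linalg.norm(np.subtract(proj(p,T(x0,P[q])),a['pixel']))<gate: ob.append((p,q,a['pixel'],a['score'])); break
    f=lambda v:np.ravel([np.subtract(proj(p,T(v,P[q])),px) for p,q,px,s in ob])
    r=least_squares(f,x0,loss='soft_l1',f_scale=1.5)
    if verbose:
        for o,e in zip(ob,f(r.x).reshape(-1,2)): print(o[1],o[3].__round__(2),e.round(1))
    return r.x
E
python3 - <<'E'
from fit import *
s=snap('scene');t=snap('top');s2=snap('scene');t2=snap('top')
v=fit([s,t,s2,t2]);print('v',v,np.degrees(v[2:]))
for q in P: print(q,T(v,P[q]).round(4))
inv=lambda X:R.from_euler('zy',v[2:]).inv().apply(X-np.array([v[0],v[1],0]))
for q in ['stand_pivot','stand_foot']:
  pp=[]
  for p in (s,t,s2,t2):
    r=spotter.place_of(p,q); print(q,[(x['pixel'],round(x['score'],2)) for x in r])
    pp.append(ray(p,r[0]['pixel']))
  x,e=tri(pp);print(q,x,e,inv(x))
for n,p in (('s',s),('t',t)):
    im=p['frame'][...,::-1].copy()
    for q in P: circ(p,T(v,P[q]),(0,255,0),im)
    circ(p,x,(0,0,255),im)
    u=(325,250) if n=='s' else (320,235)
    im=im[u[1]-95:u[1]+115,u[0]-110:u[0]+110]
    cv2.imwrite(f'pics/{n}1.png',cv2.resize(im,None,fx=2.8,fy=2.8))
E
```

```text
bike_grip 0.97 [4.4 0.9]
rear_hub 0.78 [ 0.2 -0.5]
front_hub 0.84 [ 1.1 -2.8]
bike_grip 0.64 [ 0.4 -1.8]
rear_hub 0.66 [0.3 0.1]
front_hub 0.93 [-0.7 -0.7]
bike_grip 0.6 [ 0.2 -0.7]
rear_hub 0.98 [-0.5  1.4]
front_hub 0.9 [-0.   0.7]
bike_grip 0.64 [-2.3 -1.1]
rear_hub 0.8 [0.9 0.4]
front_hub 0.64 [ 0.4 -0.4]
v [0.5389535  0.01821584 0.02284751 0.2452458 ] [ 1.30906614 14.05154922]
bike_grip [0.5955 0.0732 0.2312]
rear_hub [ 0.5672 -0.1617  0.096 ]
front_hub [0.5592 0.1982 0.098 ]
stand_pivot [([327.6, 204.7], 0.89)]
stand_pivot [([372.4, 249.7], 0.58)]
stand_pivot [([323.2, 203.4], 0.64), ([360.5, 139.8], 0.18)]
stand_pivot [([372.5, 250.7], 0.59)]
stand_pivot [ 0.53919166 -0.14337061  0.14082382] [np.float64(0.000168026109184901), np.float64(0.005144384639474608), np.float64(0.012750742649648617), np.float64(0.0077209374859968875)] [-0.03764293 -0.16076844  0.13666787]
stand_foot [([340.6, 167.8], 0.65)]
stand_foot [([414.0, 260.5], 0.52)]
stand_foot [([337.6, 171.3], 0.47)]
stand_foot [([413.8, 261.1], 0.52)]
stand_foot [ 0.50092148 -0.24915784  0.16924869] [np.float64(0.006289589137707604), np.float64(0.0003899026078284045), np.float64(0.006755906137036121), np.float64(0.0013048935629674208)] [-0.08407466 -0.26552225  0.1549504 ]
```

View pics/s1.png

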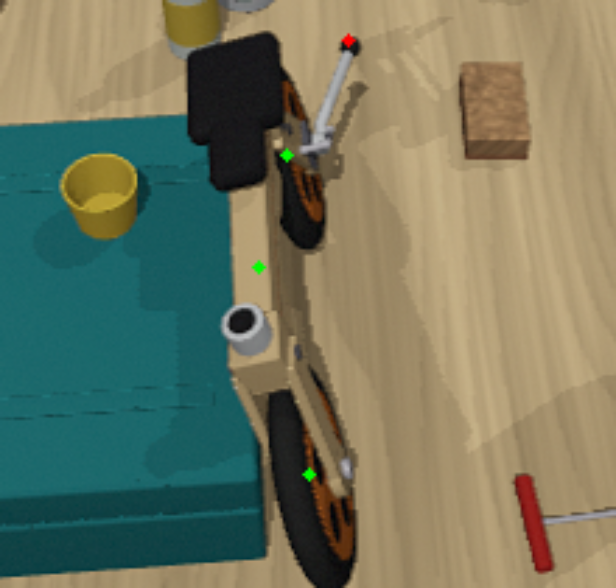

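View pics/t1.png

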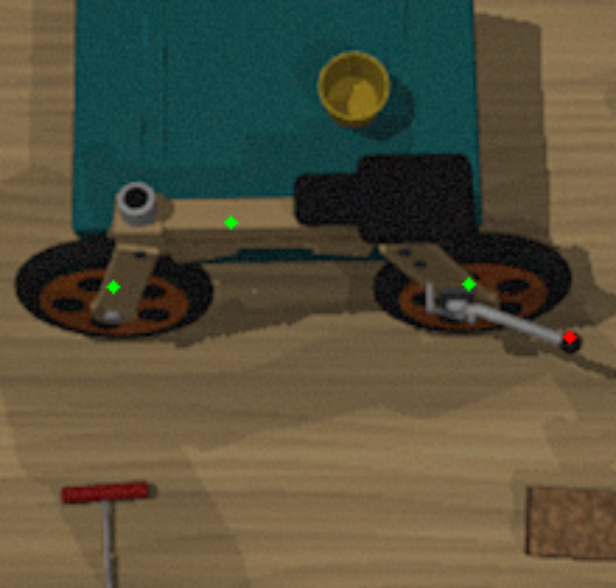

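```bash
python3 -m inch '[{"grip":0,"dz":-1},{"grip":0,"dz":-0.6,"dx":1,"dy":-0.35},{"grip":0,"dx":1,"dy":-0.35},{"grip":0,"dx":1,"dy":-0.35},{"grip":0,"dx":1,"dy":-0.35},{"grip":0,"dx":1,"dy":-0.35},{"grip":0,"dx":1,"dy":-0.35},{"grip":0,"dx":1,"dy":-0.35},{"grip":0,"dx":1,"dy":-0.35},{"grip":0,"dx":1,"dy":-0.35},{"grip":0,"dx":1,"dy":-0.35},{"grip":0,"dx":1,"dy":-0.35}]'
```

```text
invalid input at $[0]: expected keys grip, dx, dy, dz, rx, ry, rz
```

```bash
python3 -m inch '[{"grip":0,"dx":0,"dy":0,"dz":-1,"rx":0,"ry":0,"rz":0},{"grip":0,"dx":1,"dy":-0.35,"dz":-0.6,"rx":0,"ry":0,"rz":0},{"grip":0,"dx":1,"dy":-0.35,"dz":0,"rx":0,"ry":0,"rz":0},{"grip":0,"dx":1,"dy":-0.35,"dz":0,"rx":0,"ry":0,"rz":0},{"grip":0,"dx":1,"dy":-0.35,"dz":0,"rx":0,"ry":0,"rz":0},{"grip":0,"dx":1,"dy":-0.35,"dz":0,"rx":0,"ry":0,"rz":0},{"grip":0,"dx":1,"dy":-0.35,"dz":0,"rx":0,"ry":0,"rz":0},{"grip":0,"dx":1,"dy":-0.35,"dz":0,"rx":0,"ry":0,"rz":0},{"grip":0,"dx":1,"dy":-0.35,"dz":0,"rx":0,"ry":0,"rz":0},{"grip":0,"dx":1,"dy":-0.35,"dz":0,"rx":0,"ry":0,"rz":0},{"grip":0,"dx":1,"dy":-0.35,"dz":0,"rx":0,"ry":0,"rz":0},{"grip":0,"dx":1,"dy":-0.35,"dz":0,"rx":0,"ry":0,"rz":0}]'
```

```text
time: 4.7
tool_pos: [0.4362, -0.3056, 0.2611]
ee_rot: [3.14, -0.001, 0.397]
wrist_force: [0.8, -0.9, -0.1]
width: 0.0003
```

```bash
python3 -m inch '[{"grip":0,"dx":0,"dy":0,"dz":0,"rx":0,"ry":0,"rz":1},{"grip":0,"dx":0,"dy":0,"dz":0,"rx":0,"ry":0,"rz":1},{"grip":0,"dx":0,"dy":0,"dz":0,"rx":0,"ry":0,"rz":1},{"grip":0,"dx":0,"dy":0,"dz":0,"rx":0,"ry":0,"rz":1},{"grip":0,"dx":0,"dy":0,"dz":0,"rx":0,"ry":0,"rz":0.6},{"grip":0,"dx":0.8,"dy":-0.8,"dz":0,"rx":0,"ry":1,"rz":0},{"grip":0,"dx":0.8,"dy":-0.8,"dz":0,"rx":0,"ry":1,"rz":0},{"grip":0,"dx":0.8,"dy":-0.8,"dz":0.2,"rx":0,"ry":1,"rz":0}]'; python3 - <<'E'
from h import *
s=snap('scene','s2.png');t=snap('top','t2.png')
w=snap('wrist','w2.png')
for p in (s,t,w):
  print([(x['pixel'],round(x['score'],2)) for x in spotter.place_of(p,'stand_foot')])
o=robot.get_obs();Rm=R.from_euler('xyz',o['ee_rot']).as_matrix()
tip=o['tool_pos']+Rm[:,2]*.014
print(o['tool_pos'],o['ee_rot'],tip,proj(s,tip),proj(t,tip),w['intrinsics'],w['eye'])
r=spotter.place_of(w,'stand_foot')
if r: print(ray(w,r[0]['pixel'],True))
for n in 'st':
  im=cv2.imread(f'pics/{n}2.png');u=(325,190) if n=='s' else (400,250)
  cv2.imwrite(f'pics/{n}2c.png',cv2.resize(im[u[1]-80:u[1]+80,u[0]-100:u[0]+100],None,fx=3,fy=3))
E
```

```text
time: 5.7
tool_pos: [0.5013, -0.2442, 0.2616]
ee_rot: [3.141, -0.271, -0.016]
wrist_force: [-0.1, 0.4, -0.5]
width: 0.0008
[([337.7, 170.5], 0.72), ([326.0, 325.5], 0.33)]
[]
[([333.4, 272.1], 0.68), ([532.1, 167.8], 0.21)]
[ 0.50033772 -0.24536802  0.26107273] [ 3.14113528 -0.26594395 -0.01561635] [ 0.50401666 -0.24543188  0.24756491] (np.float64(338.4687778353934), np.float64(149.63684864099116)) (np.float64(417.96204170983424), np.float64(254.66200668612464)) [[371.64829954   0.         325.54226496]
 [  0.         371.64829954 233.33248413]
 [  0.           0.           1.        ]] [ 0.53616912 -0.24351287  0.44273296]
(array([ 0.53616912, -0.24351287,  0.44273296]), array([-0.12358929, -0.01927792, -0.99214618]))
```

View pics/s2c.png

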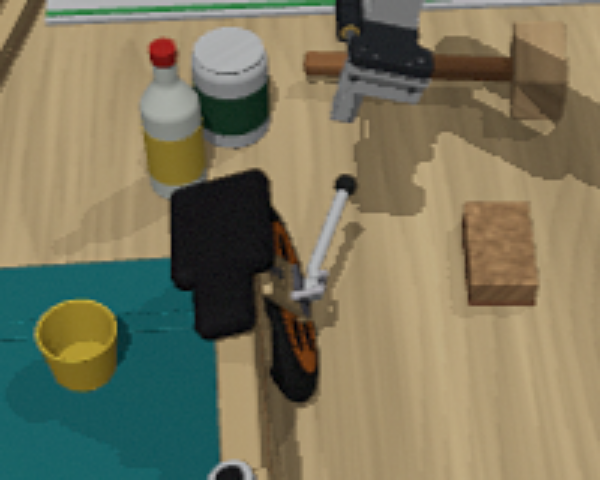

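View pics/w2.png

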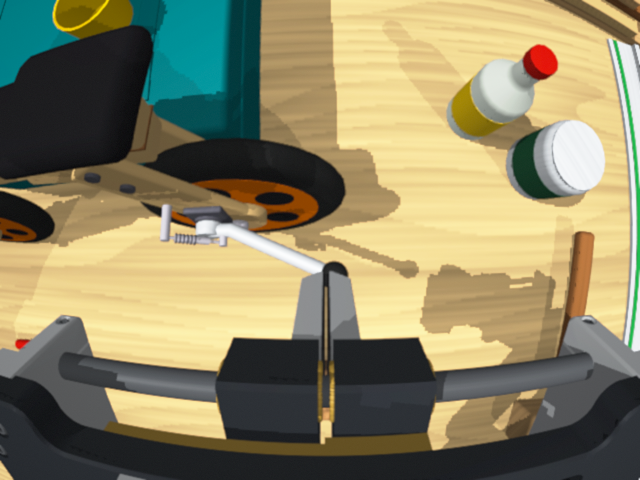

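```bash
python3 -m inch '[{"grip":0,"dx":-0.35,"dy":0.16,"dz":0.8,"rx":0,"ry":0,"rz":0},{"grip":0,"dx":-0.3,"dy":0,"dz":0.8,"rx":0,"ry":0,"rz":0},{"grip":0,"dx":-0.3,"dy":0,"dz":0.8,"rx":0,"ry":0,"rz":0},{"grip":0,"dx":0,"dy":0,"dz":0,"rx":0,"ry":0,"rz":0}]'; python3 - <<'E'
from h import *
w=snap('wrist','w3.png');s=snap('scene','s3.png')
o=robot.get_obs();Rm=R.from_euler('xyz',o['ee_rot']).as_matrix()
print(o['tool_pos'],o['tool_pos']+Rm[:,2]*.014,o['wrist_force'])
im=cv2.imread('pics/s3.png');cv2.imwrite('pics/s3c.png',cv2.resize(im[110:240,260:420],None,fx=4,fy=4))
E
```

```text
time: 6.55
tool_pos: [0.4932, -0.2529, 0.1959]
ee_rot: [3.14, -0.264, -0.018]
wrist_force: [-0.2, -0.8, -0.2]
width: 0.0006
[ 0.49449345 -0.25353327  0.19867543] [ 0.49820755 -0.25366402  0.18517772] [ 0.00457846 -0.02022628  0.29318665]
```

View pics/s3c.png

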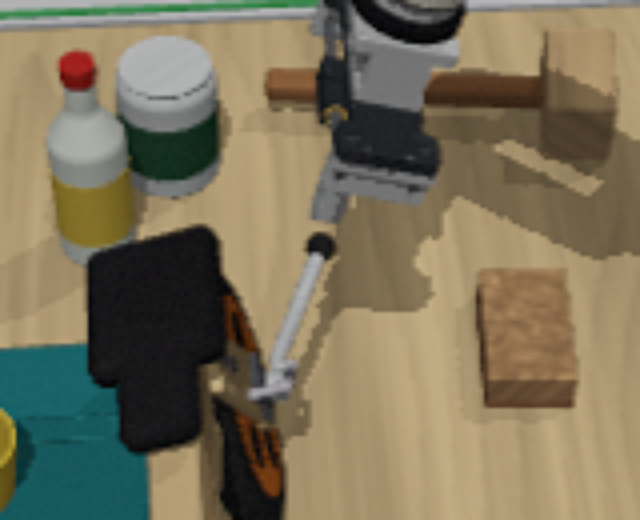

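View pics/w3.png

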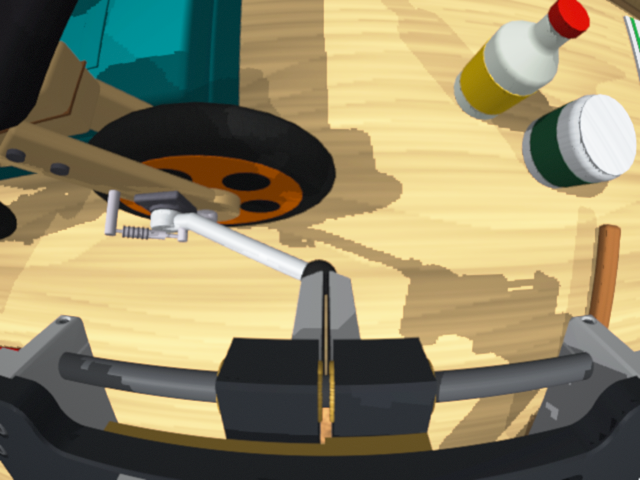

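```bash
python3 -m inch '[{"grip":0,"dx":-0.05,"dy":-0.12,"dz":0.4,"rx":0,"ry":0,"rz":0},{"grip":0,"dx":-0.27,"dy":0,"dz":0.54,"rx":0,"ry":0,"rz":0},{"grip":0,"dx":-0.29,"dy":-0.04,"dz":0.54,"rx":0,"ry":0,"rz":0},{"grip":0,"dx":-0.29,"dy":-0.13,"dz":0.54,"rx":0,"ry":0,"rz":0}]'; python3 - <<'E'
from h import *
w=snap('wrist','w4.png')
o=robot.get_obs();Rm=R.from_euler('xyz',o['ee_rot']).as_matrix()
print(o['tool_pos'],o['tool_pos']+Rm[:,2]*.014,o['wrist_force'])
E
```

```text
time: 7.15
tool_pos: [0.4877, -0.2493, 0.1457]
ee_rot: [3.128, -0.274, -0.016]
wrist_force: [-1.5, -2.2, 1.7]
width: 0.0003
[ 0.48613597 -0.24774027  0.14263449] [ 0.48986871 -0.24793139  0.12914264] [-1.14380015  0.20773411 -0.92969531]
```

View pics/w4.png

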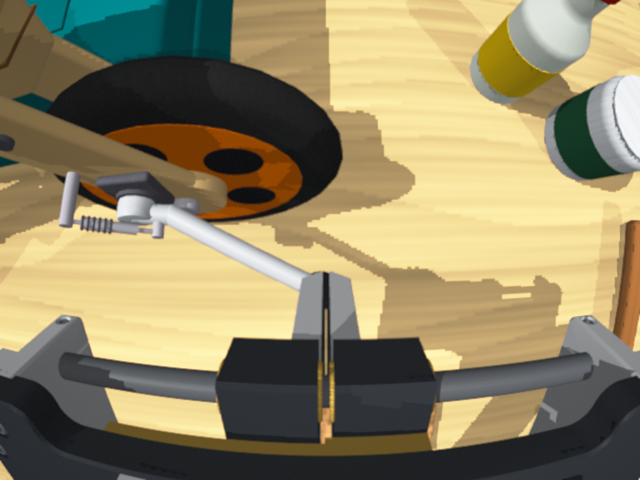

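```bash
python3 -m inch '[{"grip":0,"dx":-0.25,"dy":-0.2,"dz":0.54,"rx":0,"ry":0,"rz":0},{"grip":0,"dx":-0.27,"dy":-0.32,"dz":0.54,"rx":0,"ry":0,"rz":0},{"grip":0,"dx":-0.27,"dy":-0.5,"dz":0.54,"rx":0,"ry":0,"rz":0},{"grip":0,"dx":-0.27,"dy":-0.75,"dz":0.5,"rx":0,"ry":0,"rz":0}]'; python3 - <<'E'
from h import *
w=snap('wrist','w5.png')
o=robot.get_obs();Rm=R.from_euler('xyz',o['ee_rot']).as_matrix()
print(o['tool_pos'],o['tool_pos']+Rm[:,2]*.014,o['wrist_force'])
E
```

```text
time: 7.7
tool_pos: [0.4742, -0.2006, 0.0796]
ee_rot: [3.137, -0.269, -0.019]
wrist_force: [0.5, -0.4, 0.1]
width: 0.0002
[ 0.47217603 -0.19731113  0.07675774] [ 0.47582789 -0.19737563  0.06324257] [-0.81691045  1.48538903 -1.67823677]
```

View pics/w5.png

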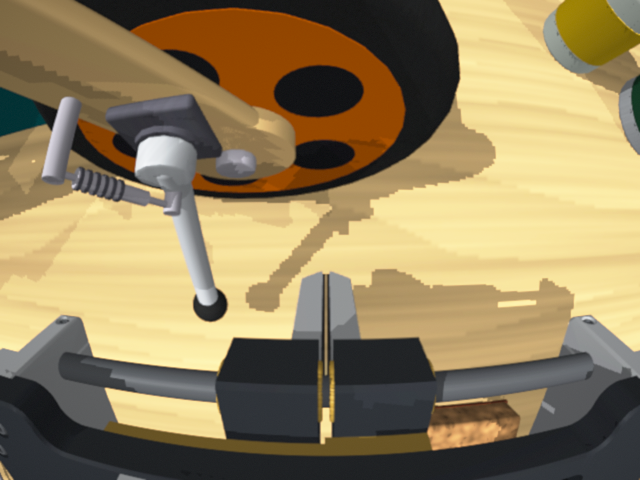

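```bash
python3 -m inch '[{"grip":0,"dx":0,"dy":0.6,"dz":-1,"rx":0,"ry":0,"rz":0},{"grip":0,"dx":0,"dy":0.3,"dz":-1,"rx":0,"ry":0,"rz":0},{"grip":0,"dx":0.2,"dy":0,"dz":-1,"rx":0,"ry":0,"rz":0},{"grip":0.3,"dx":0.2,"dy":0,"dz":-1,"rx":0,"ry":0,"rz":0},{"grip":1,"dx":0.2,"dy":0,"dz":-1,"rx":0,"ry":0,"rz":0},{"grip":1,"dx":0.2,"dy":0,"dz":-1,"rx":0,"ry":0,"rz":0},{"grip":1,"dx":0.2,"dy":0,"dz":-1,"rx":0,"ry":0,"rz":0},{"grip":1,"dx":0.2,"dy":0,"dz":-1,"rx":0,"ry":-1,"rz":0},{"grip":1,"dx":0,"dy":0,"dz":-1,"rx":0,"ry":-1,"rz":0},{"grip":1,"dx":0,"dy":0,"dz":-0.5,"rx":0,"ry":-1,"rz":0}]'; python3 - <<'E'
from fit import *
s=snap('scene','s6.png');t=snap('top','t6.png');w=snap('wrist','w6.png');s2=snap('scene')
v=fit([s,t,s2]);print('v',v,np.degrees(v[2:]))
inv=lambda X:R.from_euler('zy',v[2:]).inv().apply(X-np.array([v[0],v[1],0]))
for p in (s,t,w): print([(x['pixel'],round(x['score'],2)) for x in spotter.place_of(p,'stand_foot')])
def g(p,q,f=False): 
    r=spotter.place_of(p,q); return ray(p,r[0]['pixel'],f)
for q in ('stand_foot','stand_pivot'):
  try:
    x,e=tri([g(s,q),g(w,q,True)]);print(q,x,e,inv(x))
  except Exception as ex: print(ex)
print('grip',T(v,P['bike_grip']))
im=cv2.imread('pics/s6.png');cv2.imwrite('pics/s6c.png',cv2.resize(im[130:370,200:440],None,fx=2.4,fy=2.4))
E
```

```text
time: 9.0
tool_pos: [0.4406, -0.2155, 0.3166]
ee_rot: [-3.131, 0.008, -0.013]
wrist_force: [-0.3, 0.4, 0.5]
width: 0.0671
bike_grip 0.92 [ 1.2 -0.3]
rear_hub 0.83 [0.6 1.5]
front_hub 0.78 [-0.   0.4]
bike_grip 0.66 [-2.5 -2.4]
rear_hub 0.92 [ 0.6 -3.1]
front_hub 0.68 [2.  0.2]
bike_grip 0.83 [-0.2 -1.5]
rear_hub 0.63 [1.6 0.8]
front_hub 0.95 [-0.  -0.2]
v [0.53918875 0.02094794 0.0169645  0.22946016] [ 0.97199409 13.14709873]
[([353.1, 228.8], 0.51)]
[([365.1, 276.7], 0.53)]
[([252.7, 176.6], 0.9)]
stand_foot [ 0.46676342 -0.12669253  0.04923868] [np.float64(0.00015238722807052433), np.float64(0.0001523872280704846)] [-0.0842192  -0.14623285  0.03147482]
stand_pivot [ 0.5426748  -0.14254528  0.1387876 ] [np.float64(0.004165322659822348), np.float64(0.004165322659822256)] [-0.03094221 -0.16299178  0.13594279]
grip [0.59241374 0.07594003 0.23197407]
```

View pics/s6c.png

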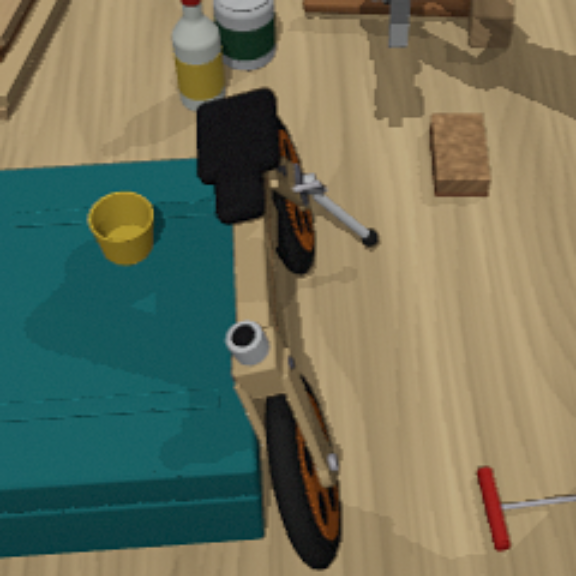

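View pics/w6.png

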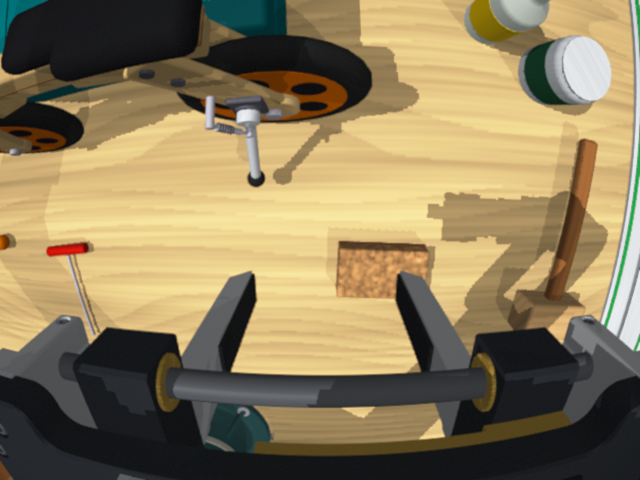

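```bash
python3 -m inch '[{"grip":1,"dx":0,"dy":-0.5,"dz":-0.6,"rx":0,"ry":0,"rz":-1},{"grip":1,"dx":0,"dy":-0.7,"dz":-0.6,"rx":0,"ry":0,"rz":-1},{"grip":1,"dx":0,"dy":-0.7,"dz":-0.6,"rx":0,"ry":0,"rz":-1},{"grip":1,"dx":0.2,"dy":-0.7,"dz":-0.4,"rx":0,"ry":0,"rz":-1},{"grip":1,"dx":0.3,"dy":-0.7,"dz":0,"rx":0,"ry":0,"rz":-1},{"grip":1,"dx":0.5,"dy":-0.6,"dz":0,"rx":0,"ry":0,"rz":-1},{"grip":1,"dx":0.6,"dy":-0.5,"dz":0,"rx":0,"ry":0,"rz":-1},{"grip":1,"dx":0.7,"dy":-0.4,"dz":0,"rx":0,"ry":0,"rz":-1},{"grip":1,"dx":0.7,"dy":-0.2,"dz":0,"rx":0,"ry":0,"rz":-1},{"grip":1,"dx":0.7,"dy":0,"dz":0,"rx":0,"ry":0,"rz":-1},{"grip":1,"dx":0.7,"dy":0,"dz":0,"rx":0,"ry":0,"rz":-1},{"grip":1,"dx":0.7,"dy":0,"dz":0,"rx":0,"ry":0,"rz":-1}]'
```

```text
time: 11.5
tool_pos: [0.5036, -0.0151, 0.374]
ee_rot: [-3.13, -0.007, 1.066]
wrist_force: [-0.1, -0.4, 0.1]
width: 0.0943
```

```bash
python3 -m inch '[{"grip":1,"dx":0.5,"dy":0.4,"dz":0,"rx":0,"ry":0,"rz":-1},{"grip":1,"dx":0.5,"dy":0.4,"dz":0,"rx":0,"ry":0,"rz":-1},{"grip":1,"dx":0.5,"dy":0.4,"dz":0,"rx":0,"ry":0,"rz":-1},{"grip":1,"dx":0.5,"dy":0.4,"dz":0,"rx":0,"ry":0,"rz":-1},{"grip":1,"dx":0.5,"dy":0.4,"dz":0,"rx":0,"ry":0,"rz":-1},{"grip":1,"dx":0.5,"dy":0.4,"dz":0,"rx":0,"ry":0,"rz":-1},{"grip":1,"dx":0.5,"dy":0.4,"dz":0,"rx":1,"ry":0,"rz":0},{"grip":1,"dx":0.5,"dy":0.4,"dz":0,"rx":1,"ry":0,"rz":0},{"grip":1,"dx":0.5,"dy":0.4,"dz":0,"rx":0.8,"ry":0,"rz":0},{"grip":1,"dx":0,"dy":0,"dz":0,"rx":0,"ry":0,"rz":0}]'
cat > rel.py <<'E'
from fit import *
def rel(G,yaw,lean):
    o=robot.get_obs();Rm=R.from_euler('xyz',o['ee_rot']).as_matrix()
    B=R.from_euler('zy',[yaw,lean]).as_matrix()
    Rt=np.column_stack([B[:,1],B[:,0],-B[:,2]])
    rv=R.from_matrix(Rm.T@Rt).as_rotvec(degrees=True)/5
    gp=G-0.0*B[:,2]
    d=Rm.T@(gp-(o['tool_pos']-Rm[:,2]*.005))
    print('tcp',o['tool_pos'],'shift units to put grasp pt on G',(d/.025).round(2),'turn units',rv.round(2),'F',o['wrist_force'].round(1),'t',o['time'],o['width'])
E
python3 - <<'E'
from rel import *
w=snap('wrist','w7.png');t=snap('top','t7.png');s=snap('scene','s7.png')
v=fit([s,t]);print('v',v,np.degrees(v[2:]))
rel(np.array([.594,.0735,.2315]),.02,np.radians(14))
print([(x['pixel'],round(x['score'],2)) for x in spotter.place_of(w,'bike_grip')])
E
```

```text
time: 12.75
tool_pos: [0.6138, 0.083, 0.3694]
ee_rot: [-2.882, -0.011, 1.611]
wrist_force: [-0.2, -0.0, -0.3]
width: 0.0939
bike_grip 0.93 [0.2 1.1]
rear_hub 0.57 [0.3 0.4]
front_hub 0.86 [ 0.7 -0.6]
bike_grip 0.67 [1.5 0.1]
rear_hub 0.92 [-0.4 -0.3]
front_hub 0.88 [-0.1 -1.5]
v [0.54483188 0.02095867 0.02365632 0.21625668] [ 1.35540732 12.39059519]
tcp [0.61139916 0.08197788 0.37476471] shift units to put grasp pt on G [-0.38  0.74  5.92] turn units [-0.09 -0.02  0.23] F [-0.5  0.5 -0.1] t 13.2 0.09392148052182979
[([343.5, 232.9], 0.66)]
```

View pics/w7.png

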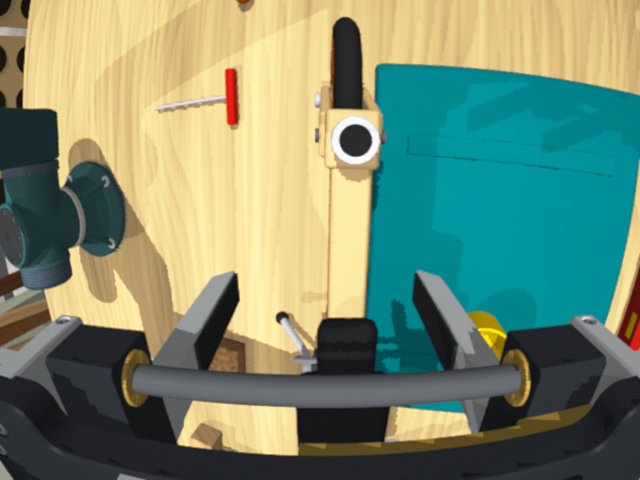

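View pics/s7.png

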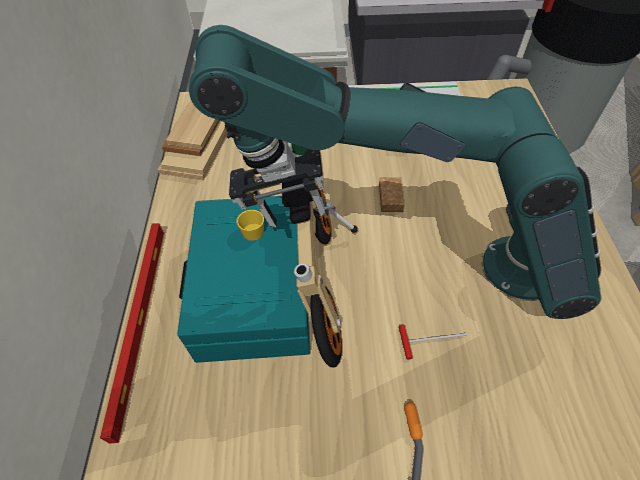

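```bash
python3 -m inch '[{"grip":1,"dx":-0.2,"dy":0.4,"dz":0,"rx":0,"ry":0,"rz":0.2},{"grip":1,"dx":-0.2,"dy":0.37,"dz":0.5,"rx":-0.1,"ry":0,"rz":0},{"grip":1,"dx":0,"dy":0,"dz":0.9,"rx":0,"ry":0,"rz":0},{"grip":1,"dx":0,"dy":0,"dz":0.9,"rx":0,"ry":0,"rz":0},{"grip":1,"dx":0,"dy":0,"dz":0.9,"rx":0,"ry":0,"rz":0},{"grip":1,"dx":0,"dy":0,"dz":0,"rx":0,"ry":0,"rz":0}]'
python3 - <<'E'
from rel import *
w=snap('wrist','w8.png')
rel(np.array([.594,.0735,.2315]),.02,np.radians(14))
print([(x['pixel'],round(x['score'],2)) for x in spotter.place_of(w,'bike_grip')])
E
```

```text
time: 14.0
tool_pos: [0.6139, 0.0701, 0.2879]
ee_rot: [-2.899, -0.005, 1.586]
wrist_force: [-0.4, 0.1, -0.4]
width: 0.0941
tcp [0.61443327 0.0701345  0.28929391] shift units to put grasp pt on G [ 0.14 -0.24  2.64] turn units [ 0.05 -0.01 -0.04] F [ 0.  -0.9 -0.4] t 14.05 0.09393671834681175
[([319.9, 247.8], 0.97), ([485.8, 359.3], 0.6)]
```

View pics/w8.png

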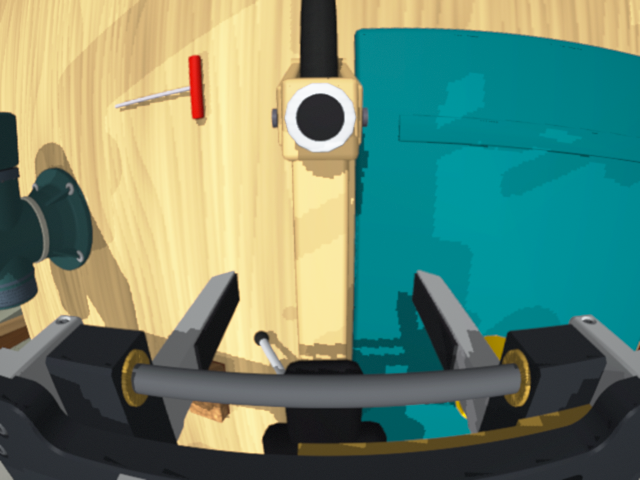

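```bash
python3 -m inch '[{"grip":1,"dx":0.1,"dy":-0.12,"dz":0.9,"rx":0,"ry":0,"rz":0},{"grip":1,"dx":0,"dy":0,"dz":0.9,"rx":0,"ry":0,"rz":0},{"grip":1,"dx":0,"dy":0,"dz":0.8,"rx":0,"ry":0,"rz":0},{"grip":1,"dx":0,"dy":0,"dz":0,"rx":0,"ry":0,"rz":0}]'
python3 - <<'E'
from rel import *
w=snap('wrist','w9.png')
rel(np.array([.594,.0735,.2315]),.02,np.radians(14))
E
```

```text
time: 14.6
tool_pos: [0.6007, 0.0725, 0.2331]
ee_rot: [-2.917, -0.005, 1.585]
wrist_force: [0.1, 0.6, -0.0]
width: 0.0942
tcp [0.60128833 0.07243071 0.23441918] shift units to put grasp pt on G [ 0.05 -0.26  0.38] turn units [ 0.25 -0.02 -0.05] F [-0.   0.7  0.3] t 14.65 0.09410896744042278
```

View pics/w9.png

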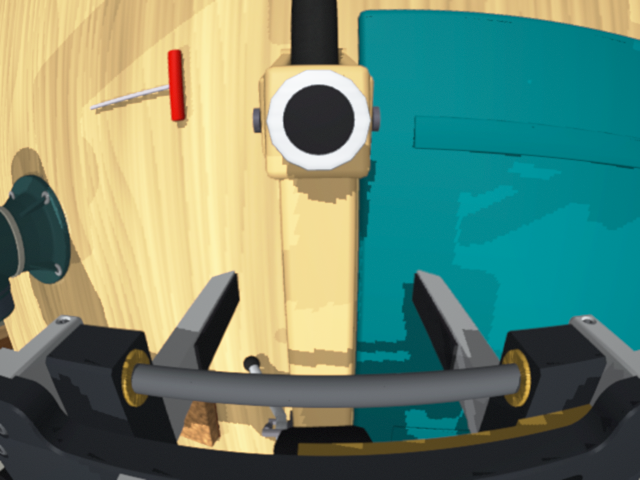

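```bash
python3 -m inch '[{"grip":1,"dx":0,"dy":-0.14,"dz":0.4,"rx":0,"ry":0,"rz":0},{"grip":1,"dx":0,"dy":0,"dz":0,"rx":0,"ry":0,"rz":0},{"grip":0.5,"dx":0,"dy":0,"dz":0,"rx":0,"ry":0,"rz":0},{"grip":0.3,"dx":0,"dy":0,"dz":0,"rx":0,"ry":0,"rz":0},{"grip":0,"dx":0,"dy":0,"dz":0,"rx":0,"ry":0,"rz":0},{"grip":0,"dx":0,"dy":0,"dz":0,"rx":0,"ry":0,"rz":0},{"grip":0,"dx":0,"dy":0,"dz":0,"rx":0,"ry":0,"rz":0},{"grip":0,"dx":0,"dy":0,"dz":0,"rx":0,"ry":0,"rz":0}]'
python3 - <<'E'
from rel import *
w=snap('wrist','w10.png');s=snap('scene','s10.png')
rel(np.array([.594,.0735,.2315]),.02,np.radians(14))
o=robot.get_obs();print(o['ee_rot'],o['wrist_force'],o['wrist_torque'])
E
```

```text
time: 15.65
tool_pos: [0.5975, 0.0723, 0.2289]
ee_rot: [-2.927, -0.005, 1.585]
wrist_force: [-0.6, 0.0, -0.4]
width: 0.0379
tcp [0.59631619 0.07233278 0.228898  ] shift units to put grasp pt on G [ 0.05 -0.11  0.12] turn units [ 0.29 -0.02 -0.05] F [-2.2 -1.   2. ] t 15.75 0.03311126603639953
[-2.92297292 -0.00515191  1.58531719] [-2.20246498 -0.96596652  2.04458747] [-0.11154919  0.8769531  -0.01971853]
```

View pics/w10.png

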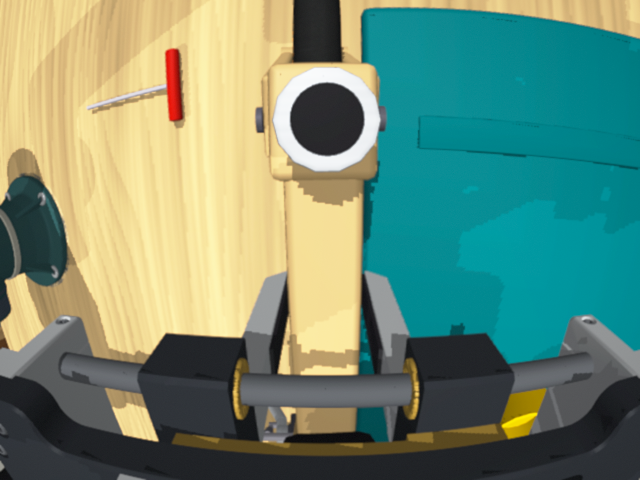

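```bash
python3 -m inch '[{"grip":0,"dx":0,"dy":0,"dz":0,"rx":0,"ry":0,"rz":0},{"grip":0,"dx":0,"dy":0,"dz":0,"rx":0,"ry":0,"rz":0},{"grip":0,"dx":0,"dy":-0.25,"dz":0,"rx":-0.3,"ry":0,"rz":0},{"grip":0,"dx":0,"dy":-0.33,"dz":0.01,"rx":-0.4,"ry":0,"rz":0},{"grip":0,"dx":0,"dy":-0.33,"dz":0.01,"rx":-0.4,"ry":0,"rz":0}]'
python3 - <<'E'
from rel import *
o=robot.get_obs();print(o['tool_pos'],o['ee_rot'],o['wrist_force'],o['wrist_torque'],o['width'],o['time'])
E
```

```text
time: 16.38
tool_pos: [0.5734, 0.0718, 0.2338]
ee_rot: [-3.02, -0.005, 1.585]
wrist_force: [-2.1, 0.6, 2.0]
width: 0.0331
[0.57337614 0.07176995 0.23378791] [-3.02007074 -0.00508712  1.58498558] [-2.14242298  0.62705396  1.99562253] [-0.10792273  0.68760904 -0.03321616] 0.03312576159383235 16.375
```

```bash
python3 -m inch '[{"grip":0,"dx":0,"dy":-0.33,"dz":0.01,"rx":-0.4,"ry":0,"rz":0},{"grip":0,"dx":0,"dy":-0.33,"dz":0.01,"rx":-0.4,"ry":0,"rz":0},{"grip":0,"dx":0,"dy":-0.33,"dz":0.01,"rx":-0.4,"ry":0,"rz":0},{"grip":0,"dx":0,"dy":0,"dz":0,"rx":0,"ry":0,"rz":0}]'
python3 - <<'E'
from rel import *
s=snap('scene','s11.png');t=snap('top','t11.png');w=snap('wrist','w11.png');s2=snap('scene')
o=robot.get_obs();print(o['tool_pos'],o['ee_rot'],o['wrist_force'],o['wrist_torque'],o['width'],o['time'])
v=fit([s,t,s2],x0=(.54,.02,.02,.02));print('v',v,np.degrees(v[2:]))
print([(x['pixel'],round(x['score'],2)) for x in spotter.place_of(s,'stand_foot')],proj(s,T((.540,.02,.02,0.02),(-.083,-.146,.023))))
im=cv2.imread('pics/s11.png');cv2.imwrite('pics/s11c.png',cv2.resize(im[130:390,200:440],None,fx=2.3,fy=2.3))
E
```

```text
time: 16.88
tool_pos: [0.5462, 0.0711, 0.2369]
ee_rot: [-3.128, -0.005, 1.585]
wrist_force: [-1.1, -0.0, 0.7]
width: 0.0326
[0.54724537 0.07115451 0.23686222] [-3.12729638 -0.00473489  1.58475899] [-2.44465634  1.24138952  4.89374454] [-0.01710353  1.31974209 -0.02043062] 0.0325249200283732 17.075
bike_grip 0.96 [1.1 3.4]
front_hub 0.57 [-0.7  2.6]
bike_grip 0.67 [ 0.2 -1.2]
rear_hub 0.58 [ 1.  -0.1]
front_hub 0.65 [2.6 0.7]
bike_grip 0.76 [ 0.  -0.1]
front_hub 0.68 [ 0.2 -0.4]
v [0.53505066 0.02071316 0.01936881 0.04423705] [1.10975082 2.53459615]
[([355.3, 233.6], 0.46)] (np.float64(354.9894481262875), np.float64(233.61709978214944))
```

View pics/s11c.png

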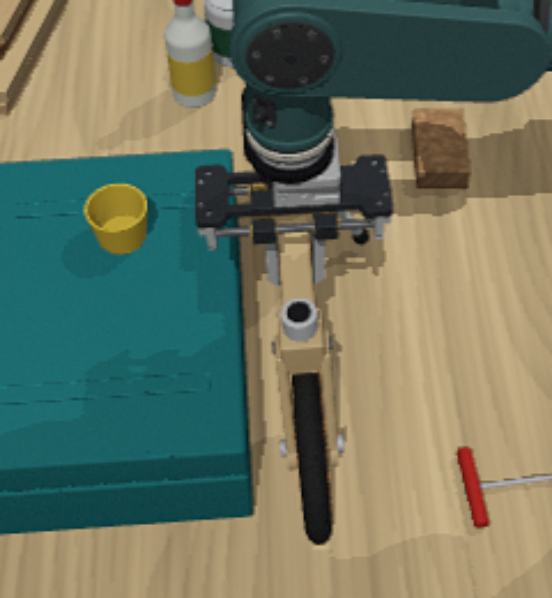

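View pics/t11.png

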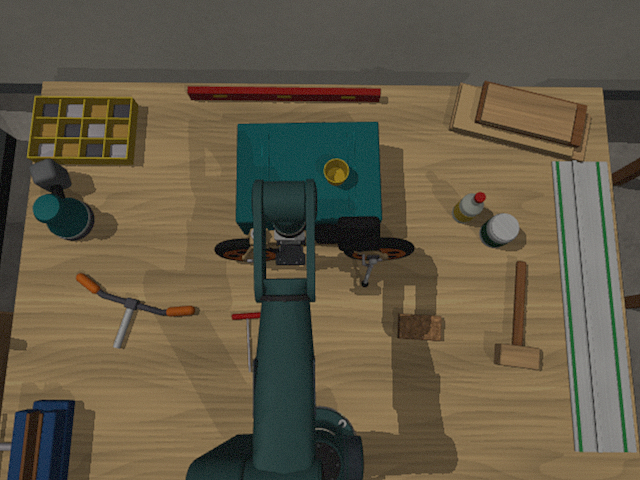

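View pics/w11.png

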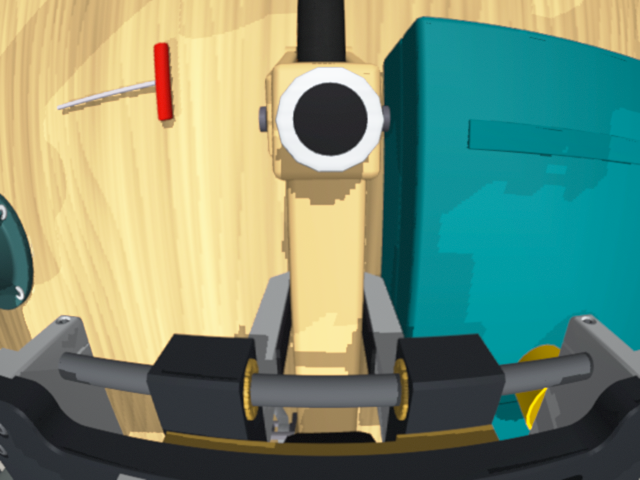

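```bash
python3 -m inch '[{"grip":0,"dx":0,"dy":-0.15,"dz":0,"rx":-0.16,"ry":0,"rz":0},{"grip":0,"dx":0,"dy":-0.15,"dz":0,"rx":-0.16,"ry":0,"rz":0},{"grip":0,"dx":0,"dy":0,"dz":0,"rx":0,"ry":0,"rz":0},{"grip":0,"dx":0,"dy":0,"dz":0,"rx":0,"ry":0,"rz":0}]'
python3 - <<'E'
from rel import *
L=[]
for k in range(4):
  s=snap('scene','s12.png' if k==0 else None);t=snap('top','t12.png' if k==0 else None)
  v=fit([s,t],x0=(.54,.02,.02,.02),verbose=False);print('v',v,np.degrees(v[2:]))
o=robot.get_obs();print(o['tool_pos'],o['ee_rot'],o['wrist_force'],o['wrist_torque'],o['width'],o['time'])
for p in(s,t):
 for q in('stand_foot','rear_hub','front_hub'): print(q,[(x['pixel'],round(x['score'],2)) for x in spotter.place_of(p,q)][:2])
try: print(tri([ray(p,spotter.place_of(p,'stand_foot')[0]['pixel']) for p in (s,t)]))
except Exception as e: print(e)
E
```

```text
time: 18.08
tool_pos: [0.54, 0.071, 0.2371]
ee_rot: [3.125, -0.005, 1.585]
wrist_force: [-3.4, -0.5, 3.6]
width: 0.0328
v [0.53677154 0.01867206 0.00153049 0.00910037] [0.08769068 0.52141256]
v [ 0.54088754  0.01816736  0.01772056 -0.0196257 ] [ 1.01531347 -1.12446993]
v [ 0.53883843  0.02127862  0.00680372 -0.00448429] [ 0.38982432 -0.2569307 ]
v [ 0.54096764  0.01707878  0.02931408 -0.00914351] [ 1.6795728  -0.52388428]
[0.53991819 0.07103859 0.23711854] [ 3.12545926 -0.00464287  1.58478032] [-2.68606368 -0.20647942  3.9758511 ] [-0.07166034  1.14011401 -0.00502367] 0.032942709550497856 19.675
stand_foot [([357.1, 236.1], 0.62)]
rear_hub []
front_hub [([335.2, 324.4], 0.79), ([405.0, 343.8], 0.34)]
stand_foot [([367.6, 284.5], 0.63)]
rear_hub [([378.0, 248.4], 0.72)]
front_hub [([249.1, 251.9], 0.65), ([419.5, 324.7], 0.42)]
(array([ 0.45324821, -0.14067891, -0.00446455]), [np.float64(0.0014253721205817653), np.float64(0.0014253721205816847)])
```

```bash
python3 - <<'E'
from rel import *
s=snap('scene','s13.png');t=snap('top','t13.png');w=snap('wrist','w13.png')
for n,p,c in (('s',s,(355,232)),('t',t,(366,280))):
    for z in (.011,.023,.035): print(n,z,np.round(proj(p,T((.539,.02,.018,0),(-.0835,-.146,z))),1))
    print([(x['pixel'],round(x['score'],2)) for x in spotter.place_of(p,'stand_foot')])
    im=p['frame'][...,::-1][c[1]-30:c[1]+30,c[0]-40:c[0]+40]
    cv2.imwrite(f'pics/{n}13c.png',cv2.resize(im,None,fx=8,fy=8,interpolation=cv2.INTER_NEAREST))
E
python3 -c "
import cv2,numpy as np
cv2.imwrite('pics/m13.png',cv2.resize(np.vstack([cv2.imread('pics/s13c.png'),cv2.imread('pics/t13c.png')]),None,fx=.6,fy=.6))"
```

```text
s 0.011 [355.6 236.4]
s 0.023 [355.7 234. ]
s 0.035 [355.9 231.5]
[([355.7, 230.7], 0.43)]
t 0.011 [363.4 282.7]
t 0.023 [363.8 282.2]
t 0.035 [364.1 281.8]
[([364.1, 284.5], 0.59), ([131.8, 305.6], 0.51)]
```

View pics/m13.png

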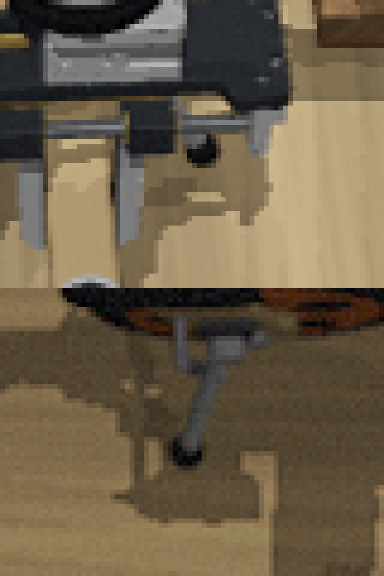

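View pics/w13.png

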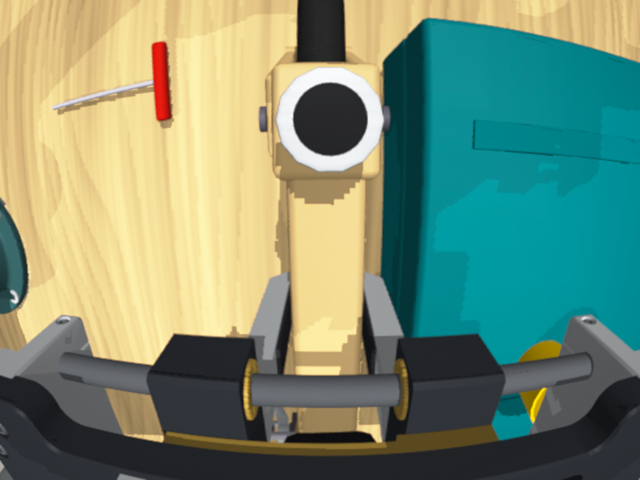

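View pics/s13.png

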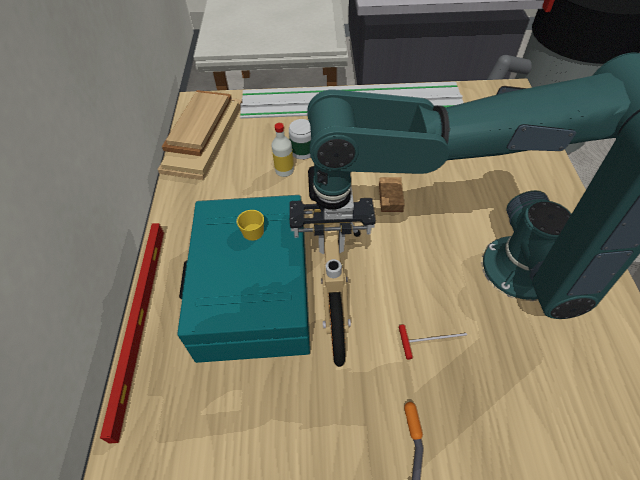

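```bash
python3 - <<'E'
from h import *
o=robot.get_obs();print(o['tool_pos'],o['wrist_force'],o['width'],o['time'])
print(robot.close_job())
E
```

```text
[0.53989541 0.07100901 0.23709214] [-2.66769782 -0.05057804  3.1012442 ] 0.03294227011534582 20.325
the job is handed in; nothing more can be done
None
```

The stand is down and the bike is being held upright on both wheels. I handed the job in at about 20 s, with the gripper still closed on the main beam.

- **Stand:** I pressed the folded foot down with the shut fingertips, and it snapped over centre. A camera check put the foot about 17 mm ahead of and 104 mm below the pivot, roughly 9° forwards, which matches fully down. I then gripped the beam and tipped the bike up about its wheel line.
- **Upright:** Four camera fits of the lean gave +0.5°, −1.1°, −0.3° and −0.5°, so upright within about 1°.
- **Hold:** The jaws measured 33 mm on the 32 mm beam. The wrist force was steady at about 4 N, pressing the bike lightly onto its wheels.
- **Other things:** The case, pot and other items looked unmoved in the last pictures.

One check disagreed. A single automatic reading put the stand foot at z = −4 mm, which is below the bench. I compared the pictures with where the foot should appear. The ball's place in the scene view fits about 25 mm, its normal 12 mm clearance, so I took that reading as noise. In the top view the ball sat about 2 pixels off. I did not check the foot's height any more precisely than that.

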